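Feel for the clear socket and seat the new die

TASK

Seat the new die, standing in the wooden stand, in the die block. Three of the block's four sockets still have a leftover stub of an old die at the bottom, out of sight under the flaps, so feel gently with the die for the clear socket, and there press it fully home until its collar rests on the block, then let go. Keep every push on the block well under 40 N, and leave the mug, the jar and the tin where they are.

Things in the scene. Friction and masses are not known exactly. Their poses are not given: they have to be found in the camera images.
- die: new setting die, 101 mm tall, about 0.2 kg, standing upright; origin at the centre of its foot, z up along its axis. From the foot up: steel shank 22 mm across and 45 mm long (foot chamfered to 16 mm across over 4 mm), dark collar 36 mm across from 45 to 51 mm, smooth brass barrel 26 mm across from 51 to 101 mm to grip it by. Fully home, its foot is 45 mm below the socket mouth and the collar rests on the block's top
- stand: wooden stand fixed to the table, 70 x 70 mm, 30 mm high, with a 27 mm square hole whose floor is 5 mm above the table; the die stands upright in it with some play; origin at the centre of its underside, on the table
- die_block: blue steel die block, bolted to the table, upper body 60 mm (x) x 198 mm (y) x 62 mm high on a 92 x 226 mm foot plate 10 mm thick; four sockets in a row along its y axis at +72, +24, -24 and -72 mm; origin at the centre of its underside, z up
- socket_0 (a point): centre of the mouth of the +y end socket, level with the block's top face, 62 mm above the table; axes as the block's. All four sockets are built alike: 24 x 24 mm square, mouth hidden by two black flaps just below the top, hinged on the +x and -x sides, that a part pushed in swings down (about 1 to 3 N together) and that spring shut after it
- socket_1 (a point): the same point of the next socket, at +24 mm. Every socket's floor is a brass pad 40 mm below the mouth; the pad gives way under about 7 N, then sinks up to 6 mm and stays down
- socket_2 (a point): the same point of the next socket, at -24 mm. Where a leftover stub lies (steel, 22 mm across, 16 mm tall, loose on the pad), the die's foot is stopped 24 mm below the mouth, or at most 30 mm once the pad under the stub has sunk: the collar then stays 15 mm or more above the block
- socket_3 (a point): the same point of the -y end socket, at -72 mm; built like the others
- mug: white mug, 92 x 124 x 93 mm, bystander at the back; origin at the centre of its underside
- paste_jar: white-lidded jar with a green band, 69 mm across, 73 mm tall, bystander; origin at the centre of its underside
- solvent_tin: grey round tin, 113 mm across, 108 mm tall, bystander; origin at the centre of its underside
Things that resemble listed ones, but are neither listed nor needed, are in the scene too. Several things look just like the die: the one meant starts farthest to the robot's right.

How it is judged (in metres and radians):
On the way:
1. the die is lifted out of the stand (z of die in the frame of stand above 0.04 m), for 0.1 s.
At the end, for the whole second after the job is handed in: The die stands upright (within 0.06 rad) and at rest, within 4 mm of the centre of the one clear socket and with its foot at least 43 mm below the mouth (45 mm is fully home, collar on the block); a die on a leftover stub or on an unpressed pad does not count (((horizontal distance between die and socket_0 below 0.004 m and z of die in the frame of socket_0 below -0.043 m) or (horizontal distance between die and socket_1 below 0.004 m and z of die in the frame of socket_1 below -0.043 m) or (horizontal distance between die and socket_2 below 0.004 m and z of die in the frame of socket_2 below -0.043 m) or (horizontal distance between die and socket_3 below 0.004 m and z of die in the frame of socket_3 below -0.043 m)) and angle between die's own z axis and vertical below 0.06 rad and linear speed of die below 0.02 m/s); the robot touches nothing.
It fails at once if the die block is pressed with more than 40 N (contact force between die_block and anything else above 40 N).
It fails at once if the mug is moved more than 3 cm (distance of mug from where it was at the start of the episode above 0.03 m).
It fails at once if the paste_jar is moved more than 3 cm (distance of paste_jar from where it was at the start of the episode above 0.03 m).
It fails at once if the solvent_tin is moved more than 3 cm (distance of solvent_tin from where it was at the start of the episode above 0.03 m).
It also fails if it takes over 72 s, if anything falls off the work surface, if the arm or the gripper's body presses on something with over 40 N, if the wrist force passes 120 N, or if a joint passes its speed limit or range.

ROBOT

A 6-joint arm with a two-finger parallel gripper is mounted at the origin on a cart in front of the work surface, level with it; the furniture and walls round the work are solid. World frame = base frame: x ahead of the robot, y to its left, z up, the work surface at z = 0. Lengths are in m, angles in degrees, forces in N, time in s.
With the tool pointing down it reaches from about 0.275 to 0.75 m from the base axis. Payload 10.2 kg.
Tool frame: the origin (TCP) lies on the front face of the gripper's body, between the roots of the fingers; the fingertips stand 73 mm ahead of it and the grasp point (between the pads) lies 54 mm ahead of it (bot.grip_depth is the z of the grasp point in the tool frame, in m); z points along the fingers, y is the line along which they close (so a half turn about z gives the same grasp; the last joint's range is limited). The gripper opens to 85 mm and grips with 20 to 120 N. Pads are 22 mm wide; open, the fingers measure 114 mm over their backs; the gripper's body (76 mm by 85 mm) begins 54 mm behind the grasp point. The pads swing forward as they close: fully open they stand 13 mm farther back than shut.
Start: joints at [55.898, 17.928, 85.812, -0, 76.261, -12.8], TCP at [0.191, 0.489, 0.304] pointing down, gripper open.
Joint ranges: [-168.41, 168.41], [-55.51, 124.54], [10.69, 146.95], [-70.63, 250.63], [1, 178], [-165.06, 165.06]. Speed limits (degrees/s): [136.94, 136.94, 172.46, 180, 180, 180].

INTERFACE

Orientations are given as [roll, pitch, yaw] about the fixed x, y, z axes, in that order (R = Rz(yaw) Ry(pitch) Rx(roll)).
In Python, from station import bot gives the robot as it stands. The module is installed in compiled form; this text tells all that it offers.
- The arm moves only by the tool play_rows, never from a script. Its argument "commands" is a list that holds one entry, the list of rows, each a list of 4 numbers: the shift along the tool's x, y, z in units of 750 mm (1.0 is 750 mm), then the turn about the tool's z in units of 1.5 rad (1.0 is 1.5 rad). In form: [[[x, y, z, yaw], ...]]. A call has 1 to 5 rows; each row shifts and turns the commanded pose from where the row before left it, along the tool's axes as they then stand; what a row does not reach is not made up. A row lasts 1/8 s, in which the tool goes at most 62.5 mm and 10.7 degrees, less where a joint would pass 70% of its speed; a pose out of reach is approached as far as the arm can. A call with a number of a shift or a turn outside -1 to 1 is refused whole. A call with a gripper value outside its range is refused whole. "gripper" is the gripper's target within -1 to 1 (fully open at 1, half-way at 0, shut at -1), set as the call begins (left out, the last holds). The fingers move at their own pace and stop on an object; "grip_force" is the grip in N (left out, the last holds). Time passes only in rows, so rows that do not move let the fingers close. It gives the time, the measured TCP pose, the force, the opening and the grip force at its end, in the units of the state.
- bot.state(): the state, without advancing time (a new reading comes with each control period).
- bot.camera(name): name is "side" or "top"; returns the picture (480x640x3 uint8, blue, green, red); there is no depth.
- bot.camera_params(name): a dict with "fx", "fy", "cx", "cy" (pixels), "D" ([k1, k2, p1, p2, k3] as OpenCV has them; the pictures are not rectified), "R" (3x3) and "t" (3): a world point X has camera coordinates R X + t. Camera axes: x right, y down, z forward; pixel columns grow to the right and rows downward; lengths in m; the calibration is good to about 2 mm. A picture is of the moment at which its call begins. camera_params takes no time and is no camera call.
- bot.finish_job(): hands the job in; it is judged then, once.
Trained networks look in the newest picture that a camera, given by its name, has taken for a name from the list of things; names that differ only in an ending like _2 or _b are one class to them, and where a whole thing is asked for, a point or a joint stands for the part that bears it (a point fixed in the world has none). Each returns a list of dicts, best first, with "confidence" (0 to 1); they miss things now and then, are a little off and sometimes report something else, mostly with a low value. They report only what shows in the picture. A call takes as long as a camera call. They do not tell look-alikes from the thing itself.
- bot.recognise(query, camera): "bbox" ([centre column, centre row, width, height] in pixels, round what is visible of it).
- bot.silhouettes(query, camera): "mask" (480x640 bool, what is visible of it) and "bbox" ([centre column, centre row, width, height] in pixels, round what is visible of it).
The state is a dict: "time_s": time; "qpos": joint angles; "joint_vel": joint speeds; "joint_torque": joint torques, N m; "position": TCP position; "tool_rot": TCP orientation; "wrist_force": force on the tool from outside, world axes, zero at the start; "torque": the same for the moment, N m; "width": opening from 0.0 (shut) to 1.0 (fully open); "grasp_force": force on a finger pad.
Only numpy, scipy, OpenCV 4.12 (cv2) and the standard library are available. Lean on these libraries where they do the work, as an engineer would, in place of code of your own. Each camera call takes 0.05 s, during which the arm holds its last target. There are 200 camera calls.

## Working session

There is one attempt and no reset: what is moved stays moved. The work goes in short steps, Python scripts to look and compute and a tool call to move; the robot and the scene stay as the last step left them, time stands still between calls to the robot, and variables do not carry over. Pictures are saved under pics/ and viewed, at most 10 in all, crops included, and the job is handed in when it is done.

Besides the shell and the picture viewer there is one more tool, called after ">>>" in YAML: its name, and indented under it one key for each argument. play_rows: Moves the arm, as the interface text tells. Shifts and turns lie within -1 to 1; 1 stands for 750 mm of shift or 1.5 rad of turn. Its arguments: {"type":"object","properties":{"commands":{"type":"array","items":{"type":"array","items":{"type":"array","items":{"type":"number","minimum":-1,"maximum":1}}}},"gripper":{"type":"number"},"grip_force":{"type":"number"}},"required":["commands"]}

```bash
mkdir -p pics
python3 - <<'E'
from station import bot
import cv2,numpy as np
for c in("top","side"):
    im=bot.camera(c); cv2.imwrite(f"pics/{c}0.png",im)
    p=bot.camera_params(c); print(c,{k:np.round(v,4).tolist() for k,v in p.items()})
    for q in("die","stand","die_block","mug","paste_jar","solvent_tin"):
        print(q,[(np.round(d["bbox"]).tolist(),round(d["confidence"],2)) for d in bot.recognise(q,c)])
print(bot.state())
E
```

```text
top {'fx': 531.092, 'fy': 531.092, 'cx': 317.9253, 'cy': 233.3888, 'D': [-0.1333, 0.0, 0.0, 0.0, 0.0], 'R': [[0.026, -0.9993, -0.0257], [-0.9833, -0.021, -0.1807], [0.18, 0.03, -0.9832]], 't': [-0.0396, 0.5982, 1.0343]}
die [([295.0, 325.0, 19.0, 17.0], 0.61), ([337.0, 317.0, 24.0, 14.0], 0.6), ([398.0, 285.0, 15.0, 17.0], 0.59), ([322.0, 346.0, 19.0, 19.0], 0.54)]
stand [([395.0, 288.0, 43.0, 46.0], 0.65)]
die_block [([256.0, 256.0, 105.0, 53.0], 0.72)]
mug [([320.0, 138.0, 44.0, 53.0], 0.82)]
paste_jar [([337.0, 192.0, 33.0, 38.0], 0.69)]
solvent_tin [([473.0, 188.0, 64.0, 62.0], 0.65)]
side {'fx': 506.524, 'fy': 506.524, 'cx': 319.3164, 'cy': 237.0939, 'D': [-0.0333, 0.0, 0.0, 0.0, 0.0], 'R': [[0.9787, -0.2034, -0.0258], [-0.1187, -0.4594, -0.8803], [0.1672, 0.8646, -0.4738]], 't': [-0.5728, 0.1299, 1.1124]}
die [([293.0, 286.0, 17.0, 37.0], 0.94), ([244.0, 249.0, 13.0, 44.0], 0.91), ([227.0, 267.0, 14.0, 43.0], 0.84), ([256.0, 267.0, 16.0, 42.0], 0.82)]
stand [([296.0, 312.0, 40.0, 30.0], 0.7), ([301.0, 235.0, 60.0, 60.0], 0.58)]
die_block [([415.0, 237.0, 42.0, 51.0], 0.54)]
mug [([414.0, 235.0, 39.0, 48.0], 0.71)]
paste_jar [([366.0, 255.0, 31.0, 41.0], 0.65), ([304.0, 234.0, 62.0, 59.0], 0.43)]
solvent_tin [([421.0, 326.0, 64.0, 83.0], 0.94)]
{'time_s': 0.7, 'qpos': array([ 5.58943094e+01,  1.79261638e+01,  8.58097042e+01, -6.41647439e-05,
        7.62603931e+01, -1.28016265e+01]), 'joint_vel': array([-0.00055055, -0.03805761, -0.00419559,  0.01710219,  0.02958021,
        0.04376344]), 'joint_torque': array([ 1.38532259e-04, -4.12097239e+01, -2.59867573e+01, -8.44556757e-05,
        5.65930986e-04, -1.34945392e-05]), 'position': array([0.19077725, 0.48912763, 0.30392361]), 'tool_rot': array([1.79996368e+02, 8.89253070e-04, 1.58695951e+02]), 'wrist_force': array([-0.10450777, -0.52167423,  0.11998699]), 'torque': array([ 0.00445986,  0.00708443, -0.03553549]), 'grasp_force': 0.0, 'width': 0.997779586176706}
```

View pics/top0.png

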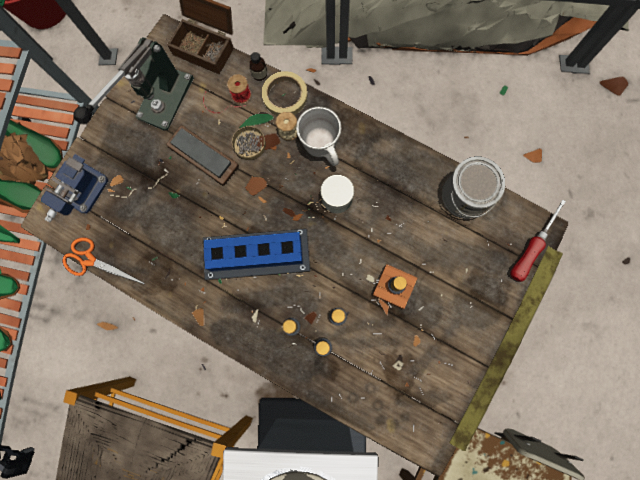

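View pics/side0.png

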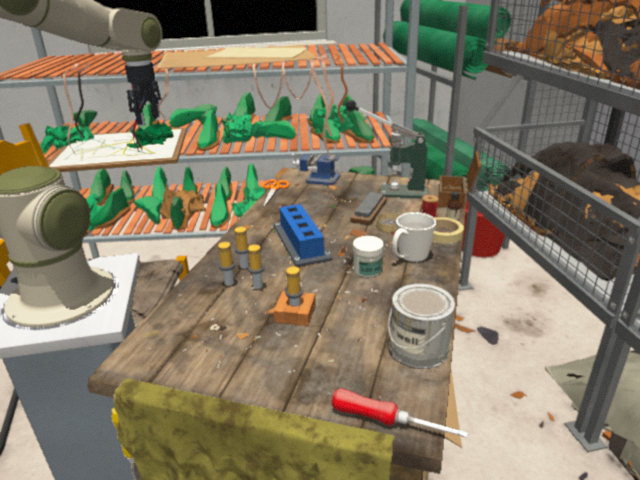

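Candidates for the die are, in the top view, the barrels at (289,327), (338,316), (323,348) and the one in the wooden stand at (400,284). The stand one is farthest to the robot's right, so I choose it. Next is a close crop to check that.

```bash
cat > h.py <<'E'
from station import bot
import cv2,numpy as np
from scipy.optimize import least_squares
def P(c):
    p=bot.camera_params(c);K=np.array([[p["fx"],0,p["cx"]],[0,p["fy"],p["cy"]],[0,0,1]])
    return K,np.array(p["D"]),np.array(p["R"]),np.array(p["t"])
def proj(c,X):
    K,D,R,t=P(c);return cv2.projectPoints(np.array(X,float).reshape(-1,1,3),cv2.Rodrigues(R)[0],t,K,D)[0].reshape(-1,2)
def onz(c,uv,z):
    K,D,R,t=P(c);n=cv2.undistortPoints(np.array(uv,float).reshape(-1,1,2),K,D).reshape(-1,2)
    d=np.c_[n,np.ones(len(n))]@R;C=-R.T@t
    return C+d*((z-C[2])/d[:,2])[:,None]
E
python3 - <<'E'
from h import *
t=cv2.imread("pics/top0.png");s=cv2.imread("pics/side0.png")
a=cv2.resize(t[225:285,198:314],None,fx=6,fy=6,interpolation=cv2.INTER_CUBIC)
b=cv2.resize(t[258:312,365:423],None,fx=4,fy=4,interpolation=cv2.INTER_CUBIC)
d=cv2.resize(s[262:330,265:325],None,fx=3.15,fy=3.15,interpolation=cv2.INTER_CUBIC)
can=np.zeros((585,700,3),np.uint8);can[:360,:696]=a;can[365:365+216,:232]=b;can[365:365+d.shape[0],300:300+d.shape[1]]=d
cv2.imwrite("pics/crop.png",can)
def blobs(hsvlo,hsvhi,roi):
    x,y,x2,y2=roi;h=cv2.cvtColor(t[y:y2,x:x2],cv2.COLOR_BGR2HSV);m=cv2.inRange(h,hsvlo,hsvhi)
    n,l,st,ce=cv2.connectedComponentsWithStats(m)
    return [(st[i,4],ce[i]+[x,y]) for i in range(1,n) if st[i,4]>30]
print("dark",blobs((0,0,0),(179,255,45),(205,232,305,268)))
h=cv2.cvtColor(t,cv2.COLOR_BGR2HSV);m=cv2.inRange(h,(100,150,90),(130,255,255));m[:225]=0;m[285:]=0;m[:,:200]=0;m[:,310:]=0
c=max(cv2.findContours(m,0,1)[0],key=cv2.contourArea);r=cv2.minAreaRect(c);print(r,cv2.boxPoints(r))
print("brass",blobs((15,120,150),(35,255,255),(385,270,415,300)))
for q,c in(("die","top"),("die","side"),("stand","top")):
    bot.camera(c)
    for d in bot.silhouettes(q,c): print(q,c,np.round(d["bbox"],1),d["mask"].sum())
E
```

```text
dark [(np.int32(116), array([286.78448276, 246.88793103])), (np.int32(113), array([263.26548673, 248.75221239])), (np.int32(112), array([239.64285714, 250.90178571])), (np.int32(112), array([216.54464286, 252.83928571])), (np.int32(91), array([270.06593407, 264.52747253]))]
((251.92306518554688, 250.11541748046875), (28.804346084594727, 97.02516174316406), 85.03025817871094) [[202.34521 239.97   ]
 [299.0056  231.56476]
 [301.50092 260.26083]
 [204.84052 268.66608]]
brass [(np.int32(139), array([399.82733813, 282.45323741]))]
die top [398.1 285.4  18.3  17.3] 262
die top [337.6 316.3  19.9  15. ] 223
die top [291.8 326.1  16.   13.2] 225
die top [322.9 347.5  24.   21.3] 273
die side [294.  286.1  15.3  41.5] 550
die side [255.2 266.9  18.3  45.2] 468
die side [227.7 265.9  17.4  48.5] 548
die side [242.9 248.6  13.8  43.1] 439
stand top [254.3 253.7 104.6  56.4] 4525
```

View pics/crop.png

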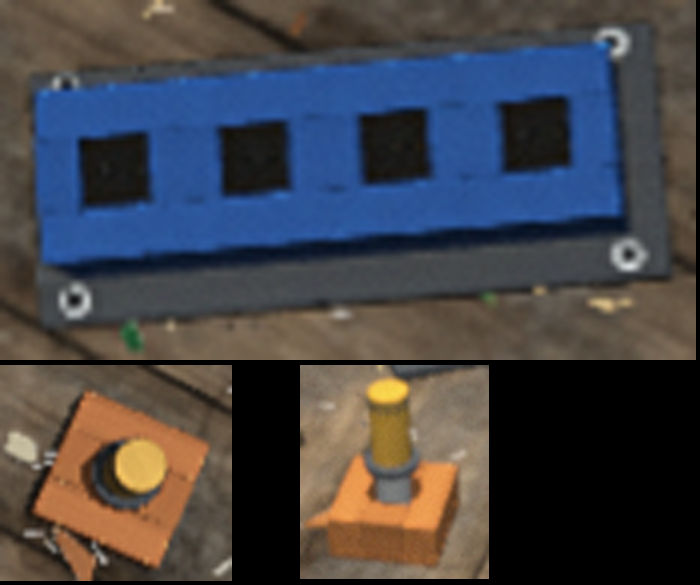

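Run:
```python
from h import *
S=onz("top",[[286.78,246.89],[263.27,248.75],[239.64,250.9],[216.54,252.84]],0.061);print(S)
d=np.diff(S,axis=0);print(np.linalg.norm(d,axis=1),np.degrees(np.arctan2(*(S[0]-S[3])[:2])))
print("die top",onz("top",[[399.8,282.9]],0.106))
print("stand corners px ->",onz("top",[[387.7,265],[416.8,277],[404.5,306],[374,290]],0.03),)
s=cv2.imread("pics/side0.png")
h=cv2.cvtColor(s[262:330,265:325],cv2.COLOR_BGR2HSV);m=cv2.inRange(h,(18,150,200),(35,255,255))
ys,xs=np.nonzero(m);print(len(xs),xs.mean()+265,ys.mean()+262,onz("side",[[xs.mean()+265,ys.mean()+262]],.106))
for c in("top","side"):
  print(c,proj(c,[[.4,-.2,.106]]))
print(bot.state()["time_s"])
```

```text
[[0.56849402 0.03687863 0.061     ]
 [0.5635866  0.08468644 0.061     ]
 [0.55804093 0.13293834 0.061     ]
 [0.55290798 0.18042048 0.061     ]]
[0.04805902 0.04856955 0.04775878] 173.80299504335542
die top [[ 0.49632431 -0.18653419  0.106     ]]
stand corners px -> [[ 0.53991784 -0.17096331  0.03      ]
 [ 0.51618199 -0.23132854  0.03      ]
 [ 0.45605255 -0.2059158   0.03      ]
 [ 0.4875714  -0.14304961  0.03      ]]
72 292.44444444444446 269.9166666666667 [[ 0.49580463 -0.18716811  0.106     ]]
top [[406.68856241 333.77820825]]
side [[243.46105033 279.95892439]]
1.0
```

>>> play_rows:
  commands:
    - [[0, 0, 0, -0.0826], [0, 0, 0, -0.0826], [0, 0, 0, -0.0826], [0, 0, 0, 0]]

```text
time_s: 1.5
position: [0.1907, 0.4891, 0.3039]
tool_rot: [-180.0, -0.0, 179.9]
wrist_force: [-0.8, 0.0, 0.6]
width: 1.0
grasp_force: 0.0
```

>>> play_rows:
  commands:
    - [[-0.029, -0.0644, 0, 0], [-0.029, -0.0644, 0, 0], [-0.029, -0.0644, 0, 0], [-0.029, -0.0644, 0, 0], [-0.029, -0.0644, 0, 0]]

```text
time_s: 2.12
position: [0.2998, 0.2461, 0.3041]
tool_rot: [180.0, 0.0, 179.8]
wrist_force: [0.2, 0.1, -0.6]
width: 1.001
grasp_force: 0.0
```

>>> play_rows:
  commands:
    - [[-0.029, -0.0644, 0, 0], [-0.029, -0.0644, 0, 0], [-0.029, -0.0644, 0, 0], [-0.029, -0.0644, 0, 0], [-0.029, -0.0644, 0, 0]]

```text
time_s: 2.75
position: [0.4086, 0.0043, 0.3041]
tool_rot: [-180.0, 0.0, 179.8]
wrist_force: [0.7, 0.5, -0.7]
width: 1.0
grasp_force: 0.0
```

>>> play_rows:
  commands:
    - [[-0.029, -0.0644, 0, 0], [-0.029, -0.0644, 0, 0], [-0.029, -0.0644, 0, 0], [-0.029, -0.0644, 0, 0], [0, 0, 0, 0]]

```text
time_s: 3.38
position: [0.4957, -0.1898, 0.3031]
tool_rot: [180.0, -0.0, 179.7]
wrist_force: [-0.2, 1.1, 0.3]
width: 1.003
grasp_force: 0.0
```

>>> play_rows:
  commands:
    - [[0, 0.004, 0, 0], [0, 0, 0.06, 0], [0, 0, 0.06, 0], [0, 0, 0, 0]]

```text
time_s: 3.88
position: [0.4941, -0.1824, 0.2122]
tool_rot: [179.8, -0.3, -180.0]
wrist_force: [0.3, 0.5, 0.8]
width: 0.998
grasp_force: 0.0
```

Run:
```python
from h import *
a=bot.camera("side");b=bot.camera("top")
print(bot.state()["position"],bot.grip_depth)
can=np.zeros((420,800,3),np.uint8)
can[:400,:400]=cv2.resize(a[220:340,240:360],(400,400),interpolation=2);can[:400,400:]=cv2.resize(b[220:340,340:460],(400,400),interpolation=2)
cv2.imwrite("pics/pre.png",can)
```

```text
[ 0.49561466 -0.18364245  0.21570255] 0.0539
```

View pics/pre.png

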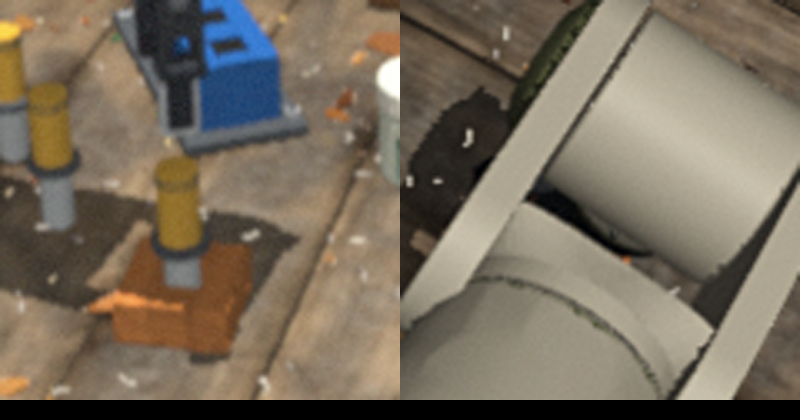

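The side crop shows the die upright in the stand at crop pixel (180,220), with the gripper above and slightly to +y of it. The arm hides the die in the top view. I'll descend and grip.

>>> play_rows:
  commands:
    - [[0, -0.004, 0, 0], [0, 0, 0.04, 0], [0, 0, 0.04, 0], [0, 0, 0.022, 0], [0, 0, 0, 0]]

```text
time_s: 4.6
position: [0.4952, -0.1872, 0.1375]
tool_rot: [180.0, -0.0, 180.0]
wrist_force: [-0.6, 0.1, -0.2]
width: 0.997
grasp_force: 0.0
```

Run:
```python
from h import *
a=bot.camera("side");s=bot.state();print(s["position"],s["tool_rot"],s["wrist_force"])
cv2.imwrite("pics/pre2.png",cv2.resize(a[220:340,220:370],(750,600),interpolation=2))
```

```text
[ 0.49557854 -0.18739236  0.13828117] [-1.79962804e+02  5.53695058e-02  1.79990847e+02] [-0.18624781 -0.41167952  0.86037378]
```

View pics/pre2.png

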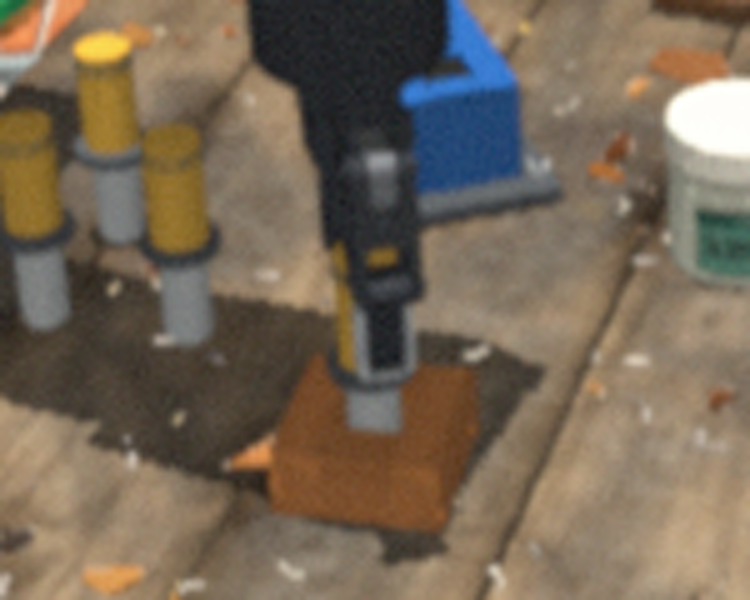

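The near finger at (385,320) stands in front of the barrel at (345,310), clear of the collar, so the die is between the pads. I'll close now.

>>> play_rows:
  commands:
    - [[0, 0, 0, 0], [0, 0, 0, 0], [0, 0, 0, 0], [0, 0, 0, 0], [0, 0, 0, 0]]
  gripper: -1
  grip_force: 60

```text
time_s: 5.28
position: [0.4954, -0.1872, 0.1379]
tool_rot: [-180.0, 0.0, 180.0]
wrist_force: [0.0, 1.6, 5.5]
width: 0.285
grasp_force: 58.6
```

>>> play_rows:
  commands:
    - [[0, 0, 0, 0], [0, 0, 0, 0], [0, 0, -0.02, 0], [0, 0, -0.03, 0], [0, 0, -0.03, 0]]

```text
time_s: 5.9
position: [0.4951, -0.187, 0.1985]
tool_rot: [180.0, -0.0, 180.0]
wrist_force: [-0.1, 0.0, -1.9]
width: 0.289
grasp_force: 58.9
```

>>> play_rows:
  commands:
    - [[0, 0, -0.04, 0], [0, 0, -0.04, 0], [0, 0, 0, 0], [0, 0, 0, 0], [0, 0, 0, 0]]

```text
time_s: 6.52
position: [0.4948, -0.1869, 0.2562]
tool_rot: [179.9, -0.1, 180.0]
wrist_force: [0.2, -0.5, -1.5]
width: 0.292
grasp_force: 58.9
```

Run:
```python
from h import *
a=bot.camera("side");s=bot.state();print(s["position"],s["tool_rot"],s["wrist_force"],s["torque"],s["width"],s["grasp_force"])
T=s["position"]
print([(np.round(d["bbox"],1),d["confidence"]) for d in bot.recognise("die","side")])
for h in(.054-.080,.054-.035,): pass
print(proj("side",[T-[0,0,.054+.08],T-[0,0,.054+.035]]))
p=proj("side",[T-[0,0,.11]])[0].astype(int)
x,y=p;cv2.imwrite("pics/held.png",cv2.resize(a[max(y-55,0):y+55,x-70:x+70],(763,600),interpolation=2));print(x-70,max(y-55,0))
```

```text
[ 0.49492234 -0.18695121  0.25631989] [ 1.79934797e+02 -1.00207533e-01  1.79993181e+02] [-0.05554067 -0.51644928 -1.87326989] [ 0.02168349 -0.01776377  0.00037585] 0.28725952299229657 58.943670988082886
[(array([255.7, 265.8,  20.7,  43.5]), 0.93), (array([226.4, 265.2,  15. ,  45.5]), 0.83), (array([290.2, 241.4,  17.5,  39.6]), 0.78), (array([244.6, 248.6,  13.3,  42.9]), 0.76)]
[[291.54155391 262.72237062]
 [290.30281784 242.2733662 ]]
220 196
```

View pics/held.png

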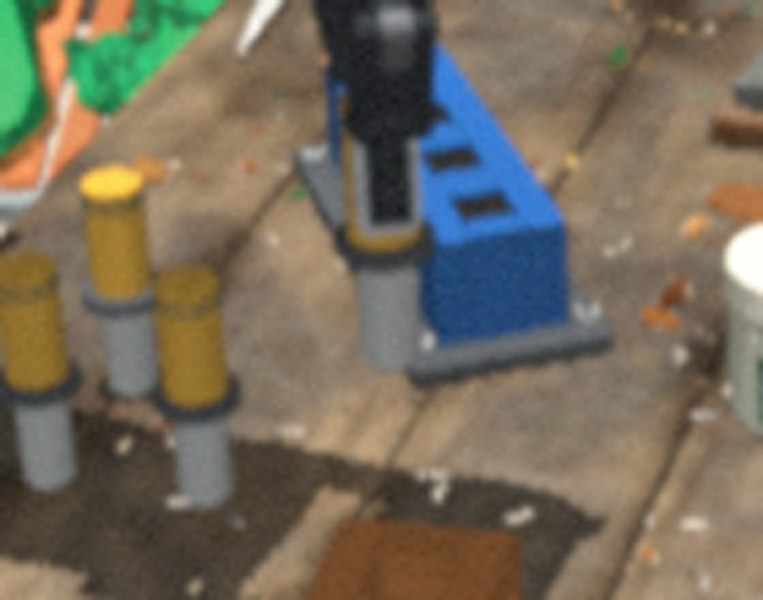

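The crop shows the die held straight: collar at (385,245), foot at about (392,362), within 1 px of the projection from the TCP. Next I'll cross-check the socket positions using the side view.

Run:
```python
from h import *
s=cv2.imread("pics/side0.png");h=cv2.cvtColor(s,cv2.COLOR_BGR2HSV)
m=cv2.inRange(h,(0,0,0),(179,255,75))
S=np.array([[.5529,.1804,.061],[.5580,.1329,.061],[.5636,.0847,.061],[.5685,.0369,.061]])
pp=proj("side",S);print(pp)
n,l,st,ce=cv2.connectedComponentsWithStats(m)
for p in pp:
    i=[i for i in range(1,n) if np.hypot(*(ce[i]-p))<5 and 8<st[i,4]<150]
    for j in i: print(st[j],ce[j],onz("side",[ce[j]],.061))
t=cv2.imread("pics/top0.png");hh=cv2.cvtColor(t,cv2.COLOR_BGR2HSV);m=cv2.inRange(hh,(100,150,110),(130,255,255));m[:225]=0;m[285:]=0;m[:,:200]=0;m[:,310:]=0
c=max(cv2.findContours(m,0,1)[0],key=cv2.contourArea);r=cv2.minAreaRect(c);B=onz("top",cv2.boxPoints(r),.062);print(r,B,B.mean(0),S.mean(0))
# model fit: block pose from top outline
```

```text
[[292.73650166 209.61115266]
 [297.65254021 217.07125655]
 [303.13464138 225.11345549]
 [308.66805117 233.6567505 ]]
[289 209   7   2  10] [291.7 209.4] [[0.55045595 0.18239887 0.061     ]]
[294 216   7   3  13] [297.23076923 216.69230769] [[0.55732157 0.13535602 0.061     ]]
[299 224   8   3  16] [302.5625 224.625 ] [[0.56269533 0.08769076 0.061     ]]
[304 232   9   3  18] [308.16666667 233.16666667] [[0.56779999 0.03966895 0.061     ]]
((251.88499450683594, 250.00985717773438), (28.72479820251465, 96.95225524902344), 85.1207275390625) [[0.57902924 0.21138643 0.062     ]
 [0.60045309 0.01305966 0.062     ]
 [0.54183355 0.00622677 0.062     ]
 [0.52014006 0.20257039 0.062     ]] [0.56036398 0.10831081 0.062     ] [0.56075  0.108725 0.061   ]
```

>>> play_rows:
  commands:
    - [[-0.0195, 0.0596, 0, 0], [-0.0195, 0.0596, 0, 0], [-0.0195, 0.0596, 0, 0], [-0.0195, 0.0596, 0, 0], [-0.0195, 0.0596, 0, 0]]

```text
time_s: 7.25
position: [0.5686, 0.0379, 0.2569]
tool_rot: [180.0, -0.0, 180.0]
wrist_force: [0.3, -1.3, -2.1]
width: 0.291
grasp_force: 59.1
```

>>> play_rows:
  commands:
    - [[0, 0, 0.03, 0], [0, 0, 0.025, 0], [0, 0, 0, 0], [0, 0, 0, 0], [0, 0, 0, 0]]

```text
time_s: 7.88
position: [0.5686, 0.0362, 0.217]
tool_rot: [-180.0, 0.1, 180.0]
wrist_force: [-1.0, 0.4, -2.1]
width: 0.293
grasp_force: 59.4
```

Run:
```python
from h import *
s=bot.state();print(s["position"],s["tool_rot"],s["wrist_force"])
```

```text
[0.56859111 0.03624491 0.21698405] [-1.79988491e+02  8.11446382e-02  1.79983681e+02] [-0.9773164   0.40832347 -2.06859366]
```

>>> play_rows:
  commands:
    - [[0.0013, 0, 0.013, 0], [0, 0, 0.012, 0], [0, 0, 0, 0], [0, 0, 0, 0]]

```text
time_s: 8.38
position: [0.5674, 0.0364, 0.1974]
tool_rot: [180.0, 0.0, 180.0]
wrist_force: [-0.3, -0.3, -2.5]
width: 0.291
grasp_force: 59.4
```

Run:
```python
from h import *
a=bot.camera("side");s=bot.state();print(s["position"],s["tool_rot"],s["wrist_force"])
b=bot.camera("top")
can=np.zeros((600,800,3),np.uint8);can[:480,:400]=cv2.resize(a[185:257,275:335],(400,480),interpolation=2)
can[:480,400:]=cv2.resize(b[215:287,250:310],(400,480),interpolation=2);cv2.imwrite("pics/s3.png",can)
```

```text
[0.56747958 0.03639792 0.19759606] [-1.79996469e+02  2.37029519e-02  1.79996091e+02] [ 0.05667864 -0.12768013 -1.70709647]
```

View pics/s3.png

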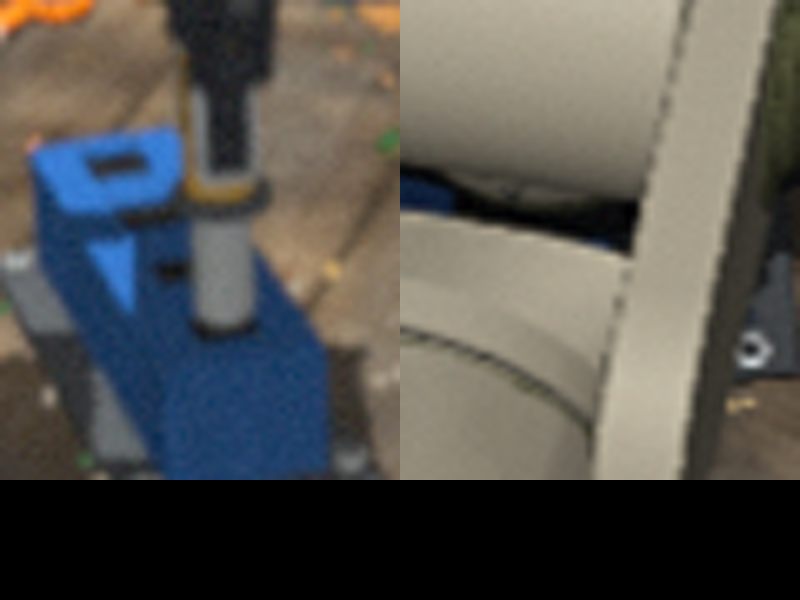

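The shank foot at (225,325) sits over the last socket, whose dark edges show evenly on both sides at (195–258,330). I'll feel downward gently.

>>> play_rows:
  commands:
    - [[0, 0, 0.003, 0], [0, 0, 0.003, 0], [0, 0, 0, 0], [0, 0, 0, 0]]

```text
time_s: 8.98
position: [0.5673, 0.0364, 0.1929]
tool_rot: [-180.0, -0.0, 180.0]
wrist_force: [0.5, 0.7, -0.7]
width: 0.294
grasp_force: 59.4
```

>>> play_rows:
  commands:
    - [[0, 0, 0.002, 0], [0, 0, 0.002, 0], [0, 0, 0, 0], [0, 0, 0, 0]]

```text
time_s: 9.48
position: [0.5674, 0.0364, 0.19]
tool_rot: [-180.0, 0.0, 180.0]
wrist_force: [0.0, -0.0, 0.2]
width: 0.292
grasp_force: 59.3
```

>>> play_rows:
  commands:
    - [[0, 0, 0.002, 0], [0, 0, 0.002, 0], [0, 0, 0, 0], [0, 0, 0, 0]]

```text
time_s: 9.98
position: [0.5673, 0.0364, 0.1868]
tool_rot: [-180.0, -0.0, 180.0]
wrist_force: [0.0, -0.0, -0.2]
width: 0.285
grasp_force: 59.3
```

>>> play_rows:
  commands:
    - [[0, 0, 0.003, 0], [0, 0, 0.003, 0], [0, 0, 0.003, 0], [0, 0, 0, 0]]

```text
time_s: 10.48
position: [0.5672, 0.0364, 0.1797]
tool_rot: [180.0, -0.0, 180.0]
wrist_force: [-0.5, 0.4, -1.7]
width: 0.291
grasp_force: 59.4
```

>>> play_rows:
  commands:
    - [[0, 0, 0.003, 0], [0, 0, 0.003, 0], [0, 0, 0, 0], [0, 0, 0, 0]]

```text
time_s: 10.98
position: [0.5672, 0.0364, 0.1753]
tool_rot: [180.0, -0.0, 180.0]
wrist_force: [-0.4, 0.2, -3.1]
width: 0.291
grasp_force: 59.5
```

>>> play_rows:
  commands:
    - [[0, 0, 0.002, 0], [0, 0, 0.002, 0], [0, 0, 0, 0], [0, 0, 0, 0]]

```text
time_s: 11.48
position: [0.5673, 0.0364, 0.1725]
tool_rot: [180.0, -0.0, 180.0]
wrist_force: [-0.3, -0.4, -2.9]
width: 0.289
grasp_force: 59.5
```

>>> play_rows:
  commands:
    - [[0, 0, 0.0013, 0], [0, 0, 0.0013, 0], [0, 0, 0, 0], [0, 0, 0, 0]]

```text
time_s: 11.98
position: [0.5674, 0.0364, 0.1708]
tool_rot: [180.0, 0.0, 180.0]
wrist_force: [-0.1, -0.4, 2.2]
width: 0.288
grasp_force: 59.5
```

>>> play_rows:
  commands:
    - [[0, 0, 0.0013, 0], [0, 0, 0, 0], [0, 0, 0, 0]]

```text
time_s: 12.35
position: [0.5675, 0.0364, 0.1702]
tool_rot: [-180.0, 0.0, 180.0]
wrist_force: [-0.8, -0.0, 4.9]
width: 0.288
grasp_force: 59.6
```

>>> play_rows:
  commands:
    - [[0, 0, 0.0013, 0], [0, 0, 0, 0], [0, 0, 0, 0]]

```text
time_s: 12.72
position: [0.5675, 0.0364, 0.1692]
tool_rot: [-180.0, 0.0, 180.0]
wrist_force: [-0.7, -0.4, 5.1]
width: 0.288
grasp_force: 59.6
```

Force came on at a foot depth of about 24 mm, which is a stub in socket_3. I'll withdraw and go to socket_2.

>>> play_rows:
  commands:
    - [[0, 0, -0.03, 0], [0, 0, -0.03, 0], [0.0034, 0.032, 0, 0], [0.0034, 0.032, 0, 0], [0, 0, 0, 0]]

```text
time_s: 13.35
position: [0.5618, 0.0855, 0.2132]
tool_rot: [180.0, -0.1, -179.9]
wrist_force: [0.2, 0.0, -2.2]
width: 0.286
grasp_force: 59.4
```

>>> play_rows:
  commands:
    - [[0, 0, 0.01, 0], [0, 0, 0.009, 0], [0, 0, 0, 0], [0, 0, 0, 0], [0, 0, 0, 0]]

```text
time_s: 13.98
position: [0.5624, 0.0843, 0.1997]
tool_rot: [-180.0, 0.0, 180.0]
wrist_force: [0.1, -0.4, -2.1]
width: 0.291
grasp_force: 59.4
```

>>> play_rows:
  commands:
    - [[0, 0, 0.003, 0], [0, 0, 0.003, 0], [0, 0, 0.002, 0], [0, 0, 0.002, 0], [0, 0, 0, 0]]

```text
time_s: 14.6
position: [0.5623, 0.0844, 0.192]
tool_rot: [-180.0, 0.0, 180.0]
wrist_force: [-0.3, -0.1, -0.2]
width: 0.286
grasp_force: 59.4
```

>>> play_rows:
  commands:
    - [[0, 0, 0.002, 0], [0, 0, 0.002, 0], [0, 0, 0.003, 0], [0, 0, 0.003, 0], [0, 0, 0, 0]]

```text
time_s: 15.22
position: [0.5621, 0.0844, 0.1842]
tool_rot: [-180.0, -0.0, 180.0]
wrist_force: [-0.8, -0.3, 0.7]
width: 0.289
grasp_force: 59.5
```

>>> play_rows:
  commands:
    - [[0, 0, 0.003, 0], [0, 0, 0.003, 0], [0, 0, 0.003, 0], [0, 0, 0.0025, 0], [0, 0, 0, 0]]

```text
time_s: 15.85
position: [0.5621, 0.0844, 0.1754]
tool_rot: [180.0, -0.0, 180.0]
wrist_force: [-0.6, 0.1, -2.8]
width: 0.287
grasp_force: 59.5
```

>>> play_rows:
  commands:
    - [[0, 0, 0.0025, 0], [0, 0, 0, 0], [0, 0, 0, 0]]

```text
time_s: 16.23
position: [0.5622, 0.0844, 0.1738]
tool_rot: [180.0, -0.0, 180.0]
wrist_force: [-0.3, 0.0, -3.0]
width: 0.286
grasp_force: 59.5
```

>>> play_rows:
  commands:
    - [[0, 0, 0.002, 0], [0, 0, 0, 0], [0, 0, 0, 0]]

```text
time_s: 16.6
position: [0.5622, 0.0844, 0.1724]
tool_rot: [-180.0, -0.0, 180.0]
wrist_force: [-0.8, 0.4, -1.2]
width: 0.286
grasp_force: 59.5
```

>>> play_rows:
  commands:
    - [[0, 0, 0.0015, 0], [0, 0, 0, 0], [0, 0, 0, 0]]

```text
time_s: 16.98
position: [0.5622, 0.0844, 0.1713]
tool_rot: [180.0, -0.0, 180.0]
wrist_force: [0.4, 0.1, -1.6]
width: 0.29
grasp_force: 59.5
```

>>> play_rows:
  commands:
    - [[0, 0, 0.0015, 0], [0, 0, 0, 0], [0, 0, 0, 0]]

```text
time_s: 17.35
position: [0.5622, 0.0844, 0.1702]
tool_rot: [-180.0, -0.0, 180.0]
wrist_force: [-0.0, 0.7, -1.9]
width: 0.29
grasp_force: 59.5
```

>>> play_rows:
  commands:
    - [[0, 0, 0.0013, 0], [0, 0, 0, 0], [0, 0, 0, 0]]

```text
time_s: 17.73
position: [0.5622, 0.0844, 0.1692]
tool_rot: [180.0, -0.0, 180.0]
wrist_force: [-0.0, -0.6, -1.3]
width: 0.288
grasp_force: 59.5
```

There's no resistance past stub height, so socket_2 seems clear and I'll keep going down. The pad should be met at TCP ≈ .155 and home at ≈ .150.

>>> play_rows:
  commands:
    - [[0, 0, 0.0015, 0], [0, 0, 0.0015, 0], [0, 0, 0, 0], [0, 0, 0, 0]]

```text
time_s: 18.23
position: [0.5622, 0.0844, 0.1669]
tool_rot: [180.0, -0.0, 180.0]
wrist_force: [-0.6, -0.4, -2.4]
width: 0.288
grasp_force: 59.5
```

>>> play_rows:
  commands:
    - [[0, 0, 0.002, 0], [0, 0, 0.002, 0], [0, 0, 0.002, 0], [0, 0, 0, 0], [0, 0, 0, 0]]

```text
time_s: 18.85
position: [0.5622, 0.0844, 0.1623]
tool_rot: [-180.0, -0.0, 180.0]
wrist_force: [0.5, -0.1, -3.5]
width: 0.288
grasp_force: 59.5
```

>>> play_rows:
  commands:
    - [[0, 0, 0.002, 0], [0, 0, 0.002, 0], [0, 0, 0.002, 0], [0, 0, 0, 0], [0, 0, 0, 0]]

```text
time_s: 19.48
position: [0.5622, 0.0844, 0.1579]
tool_rot: [180.0, -0.0, 180.0]
wrist_force: [-0.4, -0.6, -2.2]
width: 0.288
grasp_force: 59.5
```

>>> play_rows:
  commands:
    - [[0, 0, 0.002, 0], [0, 0, 0, 0], [0, 0, 0, 0]]

```text
time_s: 19.85
position: [0.5622, 0.0844, 0.1565]
tool_rot: [180.0, -0.0, 180.0]
wrist_force: [0.1, 0.3, -2.1]
width: 0.29
grasp_force: 59.5
```

>>> play_rows:
  commands:
    - [[0, 0, 0.0015, 0], [0, 0, 0, 0], [0, 0, 0, 0]]

```text
time_s: 20.23
position: [0.5622, 0.0844, 0.1553]
tool_rot: [-180.0, -0.0, 180.0]
wrist_force: [-0.2, 0.6, -1.1]
width: 0.286
grasp_force: 59.5
```

>>> play_rows:
  commands:
    - [[0, 0, 0.0013, 0], [0, 0, 0, 0], [0, 0, 0, 0]]

```text
time_s: 20.6
position: [0.5624, 0.0844, 0.1548]
tool_rot: [-180.0, 0.0, 180.0]
wrist_force: [-1.8, 0.0, 4.9]
width: 0.287
grasp_force: 59.6
```

>>> play_rows:
  commands:
    - [[0, 0, 0.0013, 0], [0, 0, 0, 0], [0, 0, 0, 0]]

```text
time_s: 20.98
position: [0.5624, 0.0844, 0.1539]
tool_rot: [-180.0, 0.0, 180.0]
wrist_force: [-0.6, -0.2, 5.1]
width: 0.289
grasp_force: 59.6
```

>>> play_rows:
  commands:
    - [[0, 0, 0.0013, 0], [0, 0, 0, 0], [0, 0, 0, 0]]

```text
time_s: 21.35
position: [0.5624, 0.0844, 0.1529]
tool_rot: [-180.0, 0.0, 180.0]
wrist_force: [-0.8, -0.2, 4.5]
width: 0.289
grasp_force: 59.6
```

>>> play_rows:
  commands:
    - [[0, 0, 0.0013, 0], [0, 0, 0, 0], [0, 0, 0, 0]]

```text
time_s: 21.72
position: [0.5624, 0.0844, 0.1519]
tool_rot: [-180.0, 0.0, 180.0]
wrist_force: [-2.1, 0.2, 5.4]
width: 0.292
grasp_force: 59.6
```

The pad was met at .155 and is sinking. I'll press on in 1 mm steps until the collar stops it.

>>> play_rows:
  commands:
    - [[0, 0, 0.0013, 0], [0, 0, 0, 0], [0, 0, 0, 0]]

```text
time_s: 22.1
position: [0.5624, 0.0844, 0.1509]
tool_rot: [-180.0, 0.0, 180.0]
wrist_force: [-1.2, -1.1, 5.0]
width: 0.292
grasp_force: 59.6
```

>>> play_rows:
  commands:
    - [[0, 0, 0.0012, 0], [0, 0, 0, 0], [0, 0, 0, 0]]

```text
time_s: 22.48
position: [0.5624, 0.0844, 0.15]
tool_rot: [-180.0, 0.0, 180.0]
wrist_force: [-0.8, 0.9, 5.3]
width: 0.287
grasp_force: 59.6
```

>>> play_rows:
  commands:
    - [[0, 0, 0.0008, 0], [0, 0, 0, 0], [0, 0, 0, 0]]

```text
time_s: 22.85
position: [0.5625, 0.0844, 0.1499]
tool_rot: [-180.0, 0.1, 180.0]
wrist_force: [-3.2, -0.2, 9.4]
width: 0.283
grasp_force: 60.5
```

>>> play_rows:
  commands:
    - [[0, 0, 0.0008, 0], [0, 0, 0, 0], [0, 0, 0, 0]]

```text
time_s: 23.22
position: [0.5625, 0.0844, 0.1499]
tool_rot: [-180.0, 0.1, -180.0]
wrist_force: [-5.8, -0.6, 14.6]
width: 0.289
grasp_force: 61.1
```

The force rises with no further travel, so the collar is on the block. I'll relieve the push, open and retreat.

>>> play_rows:
  commands:
    - [[0, 0, -0.001, 0], [0, 0, 0, 0]]

```text
time_s: 23.48
position: [0.5624, 0.0844, 0.1499]
tool_rot: [-180.0, 0.1, 180.0]
wrist_force: [-1.6, -0.0, 8.1]
width: 0.284
grasp_force: 60.3
```

>>> play_rows:
  commands:
    - [[0, 0, 0, 0], [0, 0, 0, 0], [0, 0, 0, 0], [0, 0, 0, 0], [0, 0, 0, 0]]
  gripper: 0.6

```text
time_s: 24.1
position: [0.5623, 0.0844, 0.1491]
tool_rot: [-180.0, -0.0, 180.0]
wrist_force: [1.0, 0.6, -0.3]
width: 0.803
grasp_force: 0.0
```

>>> play_rows:
  commands:
    - [[0, 0, -0.02, 0], [0, 0, -0.03, 0], [0, 0, -0.05, 0], [0, 0, -0.05, 0], [0, 0, 0, 0]]

```text
time_s: 24.72
position: [0.563, 0.0844, 0.2655]
tool_rot: [-180.0, 0.4, 180.0]
wrist_force: [-0.3, 0.4, -0.4]
width: 0.803
grasp_force: 0.0
```

Run:
```python
from h import *
a=bot.camera("side");s=bot.state();print(s["time_s"],s["position"],s["wrist_force"],s["width"])
cv2.imwrite("pics/fin.png",cv2.resize(a[170:270,250:370],(720,600),interpolation=2))
```

```text
24.775 [0.56243333 0.08440029 0.2633344 ] [-0.70359828  0.23582829 -0.02983464] 0.8020407757729169
```

View pics/fin.png

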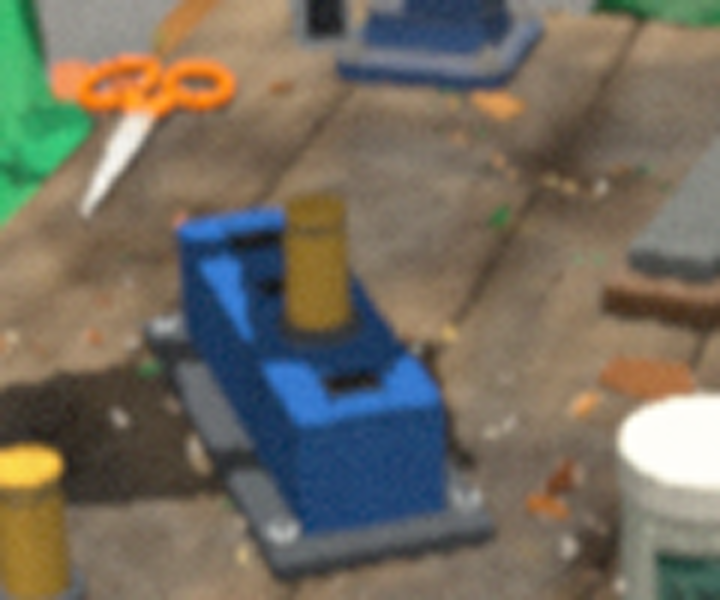

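The die stands upright in socket_2 with its collar on the block top at (318,330), and the gripper is clear.

```bash
python3 -c "
from station import bot
print(bot.finish_job())"
```

```text
the job is handed in; nothing more can be done
None
```

The die is pressed fully home in socket_2, upright with its collar on the block, and released; socket_3 held a stub, the other two were not probed, wrist-force readings while pressing peaked at about 15 N, and the job is handed in (no verdict was returned).

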